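# Clear the check weights off the balance into their fitted cases

## Robot

A 6-joint arm with a two-finger parallel gripper is mounted at the origin on a cart in front of the work surface, level with it; the furniture and walls round the work are solid. World frame = base frame: x ahead of the robot, y to its left, z up, the work surface at z = 0. Lengths are in m, angles in rad, forces in N, time in s.
With the tool pointing down it reaches from about 0.25 to 0.725 m from the base axis. Payload 4 kg.
Tool frame: the origin (TCP) lies on the centre line of the jaws, within the pads' length; the fingertips stand ahead of it and the grasp point (between the pads) lies 11 mm behind it (bot.tip_extent is the z of the fingertips in the tool frame, in m); z points along the fingers, y is the direction in which the jaws open and shut (so a half turn about z gives the same grasp; the last joint's range is limited). The gripper opens to 85 mm and grips with 20 to 120 N. Pads are 22 mm wide; open, the fingers measure 114 mm over their backs; the gripper's body (76 mm by 85 mm) begins 54 mm behind the grasp point. The pads swing forward as they close: fully open they stand 13 mm farther back than shut.
Start: joints at [1.341, 0.241, 0.005, 1.335, 0, 1.571], TCP at [0.114, 0.487, 0.239] pointing down, gripper open.
Joint ranges: [-2.72, 2.72], [-1.05, 1.87], [-1.09, 1.28], [-1.99, 2.15], [-1.42, 1.44], [-3.14, 3.14]. Speed limits (rad/s): [2.79, 2.79, 3.14, 3.14, 3.14, 3.14].

## Interface

Orientations are given as a unit quaternion [x, y, z, w].
In Python, from workcell import bot gives the robot as it stands.
- The arm moves only by the shell command python3 -m jog 'ROWS'. ROWS is JSON, a list that holds one entry, the list of rows, each a list of 7 numbers: the shift along the world's x, y, z in m, then the turn, a rotation vector about the world's x, y, z in degrees, then the closure in counts, from 0 (fully open) to 255 (shut). In form: [[[tx, ty, tz, ax, ay, az, fingers], ...]]. A call has 1 to 10 rows; each row is the pose to reach, as a shift and turn from the pose commanded when the call began; what a row does not reach only later rows make up. A row lasts 1/12 s, in which the tool goes at most 41.7 mm and 7.16 degrees, less where a joint would pass 70% of its speed; a pose out of reach is approached as far as the arm can. A call with a gripper value outside its range is refused whole. The fingers move at their own pace and stop on an object; the grip force is fixed at half the most. Time passes only in rows, so rows that repeat a pose let the fingers close. It gives the time, the measured TCP pose, the force and the opening at its end, in the units of the state.
- bot.get_obs(): the state, without advancing time (a new reading comes with each control period).
- bot.camera(name): name is "scene" or "top"; returns the picture (420x560x3 uint8, blue, green, red); there is no depth.
- bot.camera_model(name): a dict with "K" (3x3 intrinsics, pixels), "k1" (the pictures are not rectified: a ray, as slopes to the right and down, at radius r is drawn at 1 + k1 r^2 times it, then the intrinsics apply), "T" (4x4, takes a point from camera to world coordinates). Camera axes: x right, y down, z forward; pixel columns grow to the right and rows downward; lengths in m; the calibration is good to about 2 mm. A picture is of the moment at which its call begins. camera_model takes no time and is no camera call.
- bot.job_done(): hands the job in, once; it reports no verdict.
The state is a dict: "clock": time; "joint_pos": joint angles; "joint_vel": joint speeds; "tau": joint torques, N m; "eef_pos": TCP position; "tool_rot": TCP orientation; "ft_force": force on the tool from outside, world axes, zero at the start; "ft_torque": the same for the moment, N m; "grip_width": finger opening in m.
Only numpy, scipy, OpenCV 4.12 (cv2) and the standard library are available. Lean on these libraries where they do the work, as an engineer would, in place of code of your own. Each camera call takes 0.05 s, during which the arm holds its last target. There are 200 camera calls.

## Task

The balance check is done: unload the stack of four brass weights from the balance pan, one weight at a time from the top down, and stand each one upright in the wooden case whose round well fits it, smallest weight in the smallest case and so on up to the largest. They are calibrated weights, so set each down on the floor of its well without dropping it or tipping it over. Leave all four weights seated in their own cases and let go.

Things in the scene. Friction and masses are not known exactly. Their poses are not given: they have to be found in the camera images.
- weight_50: the smallest of four plain brass cylinder weights (50 g): upright cylinder, diameter 20 mm, height 19 mm, loose; at the start at the top of the stack, within about 3 mm of centred. Origin: centre of its underside; z up along its axis.
- weight_100: the second smallest of four plain brass cylinder weights (100 g): upright cylinder, diameter 28 mm, height 19 mm, loose; at the start in the stack, resting on the 38 mm weight, within about 3 mm of centred. Origin: centre of its underside; z up along its axis.
- weight_200: the second largest of four plain brass cylinder weights (200 g): upright cylinder, diameter 38 mm, height 21 mm, loose; at the start in the stack, resting on the 52 mm weight, within about 3 mm of centred. Origin: centre of its underside; z up along its axis.
- weight_500: the largest of four plain brass cylinder weights (500 g): upright cylinder, diameter 52 mm, height 28 mm, loose; at the start at the bottom of the stack, on the pan, within about 3 mm of centred. Origin: centre of its underside; z up along its axis.
- case_50: open case of the 20 mm weight: fixed light beech block 52 x 52 mm, 24 mm high (smallest of four), with one round well in the middle of its top, 26 mm wide, 8 mm deep, flat green floor, rim countersunk 3 mm wider all round. Origin: centre of the block's underside (well floor at z = +16 mm, block top +24 mm); z up, x and y along its sides. The next larger weight does not fit.
- case_100: open case of the 28 mm weight: fixed light beech block 60 x 60 mm, 24 mm high (second smallest of four), with one round well in the middle of its top, 34 mm wide, 8 mm deep, flat green floor, rim countersunk 3 mm wider all round. Origin: centre of the block's underside (well floor at z = +16 mm, block top +24 mm); z up, x and y along its sides. The next larger weight does not fit.
- case_200: open case of the 38 mm weight: fixed light beech block 70 x 70 mm, 24 mm high (second largest of four), with one round well in the middle of its top, 44 mm wide, 8 mm deep, flat green floor, rim countersunk 3 mm wider all round. Origin: centre of the block's underside (well floor at z = +16 mm, block top +24 mm); z up, x and y along its sides. The next larger weight does not fit.
- case_500: open case of the 52 mm weight: fixed light beech block 86 x 86 mm, 24 mm high (largest of four), with one round well in the middle of its top, 58 mm wide, 8 mm deep, flat green floor, rim countersunk 3 mm wider all round. Origin: centre of the block's underside (well floor at z = +16 mm, block top +24 mm); z up, x and y along its sides. The next larger weight does not fit.
- balance: compact laboratory balance, white, fixed on the desk, 190 mm deep (x) x 140 mm wide (y); display and keys on its front (-x) half, 33 mm high. Its round steel pan, 100 mm across, has its centre at x = +32 mm, y = 0 of the balance and its top at z = +40 mm; on it stands the stack of four weights. Origin: centre of its underside; z up.
- vortex_mixer: bystander, fixed: round white and brown mixer with a black cup on top, 114 mm across and 143 mm tall, standing beyond the cases; keep the gripper's body clear of it. To its right (-y), from about 0.17 m from its axis on, stands a 430 mm tall microscope; the other things round the cases and the balance are under 110 mm. Origin: centre of its underside; z up.

How it is judged:
On the way, in this order (a step that is already met when the one before it is completed fails the run):
1. the smallest weight stands in its own case, let go (horizontal distance between weight_50 and case_50 below 0.006 m and z of weight_50 in the frame of case_50 between 0.012 and 0.0185 m and angle between weight_50's own z axis and vertical below 0.08 rad and contact force between weight_50 and the fingers below 0.05 N and linear speed of weight_50 below 0.02 m/s), for 0.2 s.
2. the second smallest weight stands in its own case, let go (horizontal distance between weight_100 and case_100 below 0.006 m and z of weight_100 in the frame of case_100 between 0.012 and 0.0185 m and angle between weight_100's own z axis and vertical below 0.08 rad and contact force between weight_100 and the fingers below 0.05 N and linear speed of weight_100 below 0.02 m/s), for 0.2 s.
3. the second largest weight stands in its own case, let go (horizontal distance between weight_200 and case_200 below 0.006 m and z of weight_200 in the frame of case_200 between 0.012 and 0.0185 m and angle between weight_200's own z axis and vertical below 0.08 rad and contact force between weight_200 and the fingers below 0.05 N and linear speed of weight_200 below 0.02 m/s), for 0.2 s.
4. the largest weight stands in its own case, let go (horizontal distance between weight_500 and case_500 below 0.006 m and z of weight_500 in the frame of case_500 between 0.012 and 0.0185 m and angle between weight_500's own z axis and vertical below 0.08 rad and contact force between weight_500 and the fingers below 0.05 N and linear speed of weight_500 below 0.02 m/s), for 0.2 s.
At the end, for the whole second after the job is handed in: Every weight stands in the well of its own case: axis within 6 mm of the well's, underside within 2.5 mm of the well's floor, upright within 0.08 rad, not touched by the fingers and at rest (under 0.02 m/s) (all of step 1 and all of step 2 and all of step 3 and all of step 4).
It fails at once if a weight falls: it moves faster than 0.6 m/s out of the fingers (a fall of about 18 mm) ((linear speed of weight_50 above 0.6 m/s and contact force between weight_50 and the fingers below 0.02 N) or (linear speed of weight_100 above 0.6 m/s and contact force between weight_100 and the fingers below 0.02 N) or (linear speed of weight_200 above 0.6 m/s and contact force between weight_200 and the fingers below 0.02 N) or (linear speed of weight_500 above 0.6 m/s and contact force between weight_500 and the fingers below 0.02 N)).
It fails at once if a weight is tipped by more than 0.6 rad (angle between any of weight_50, weight_100, weight_200, weight_500's own z axis and vertical above 0.6 rad).
It fails at once if a weight is lifted over 25 mm with the next smaller one still standing on it ((height (world z) of weight_100 above 0.114 m and horizontal distance between weight_100 and weight_50 below 0.03 m and z of weight_50 in the frame of weight_100 between 0.015 and 0.023 m) or (height (world z) of weight_200 above 0.093 m and horizontal distance between weight_200 and weight_100 below 0.03 m and z of weight_100 in the frame of weight_200 between 0.017 and 0.025 m) or (height (world z) of weight_500 above 0.065 m and horizontal distance between weight_500 and weight_200 below 0.03 m and z of weight_200 in the frame of weight_500 between 0.024 and 0.032 m)).
It also fails if it takes over 106 s, if anything falls off the work surface, if the arm or the gripper's body presses on something with over 40 N, if the wrist force passes 120 N, or if a joint passes its speed limit or range.

## Working session

There is one attempt and no reset: what is moved stays moved. The work goes in short steps, Python scripts to look and compute and a shell command to move; the robot and the scene stay as the last step left them, time stands still between calls to the robot, and variables do not carry over. Pictures are saved under pics/ and viewed, about 12 in all and at most 16, crops included, and the job is handed in when it is done.

```bash
mkdir -p pics; ls
python3 - <<'E'
from workcell import bot
import cv2
for n in("scene","top"):
    cv2.imwrite(f"pics/{n}0.png",bot.camera(n)); m=bot.camera_model(n); print(n,m)
o=bot.get_obs(); print(o); print(bot.tip_extent)
E
```

```text
pics
scene {'K': array([[449.87180366,   0.        , 279.44169942],
       [  0.        , 449.87180366, 207.16776802],
       [  0.        ,   0.        ,   1.        ]]), 'k1': -0.029077860464958614, 'T': array([[ 0.63910434, -0.39570623,  0.65951666, -0.06874372],
       [-0.76910541, -0.32351903,  0.55119171, -0.36404425],
       [-0.00474381, -0.85950685, -0.51110222,  0.5616717 ],
       [ 0.        ,  0.        ,  0.        ,  1.        ]])}
top {'K': array([[420.4763852 ,   0.        , 281.17080239],
       [  0.        , 420.4763852 , 207.25127126],
       [  0.        ,   0.        ,   1.        ]]), 'k1': 0.011505433467480843, 'T': array([[ 0.00478002, -0.99566566,  0.09288191,  0.45121739],
       [-0.99918863, -0.00847   , -0.03937424,  0.16822683],
       [ 0.03999029, -0.09261834, -0.9948983 ,  0.94556563],
       [ 0.        ,  0.        ,  0.        ,  1.        ]])}
{'clock': 0.1, 'joint_pos': array([1.34101595e+00, 2.41330092e-01, 3.86738327e-03, 1.33520257e+00,
       1.20821484e-06, 1.57080877e+00]), 'joint_vel': array([ 0.00045507, -0.00134825,  0.00509362,  0.00033259, -0.00112903,
        0.00018462]), 'tau': array([-6.16623493e-05, -3.73135900e+01,  2.53011292e+01,  1.08562820e-02,
       -5.84753434e-05, -2.24090293e-06]), 'eef_pos': array([0.11375676, 0.48632507, 0.23850895]), 'tool_rot': array([ 1.14643735e-01,  9.93406231e-01, -9.28246493e-04, -1.07720402e-04]), 'ft_force': array([ 0.21693032,  0.2161475 , -0.61498374]), 'ft_torque': array([-0.0131498 , -0.03941289, -0.01161881]), 'grip_width': 0.08542996882562184}
0.008
```

View pics/top0.png

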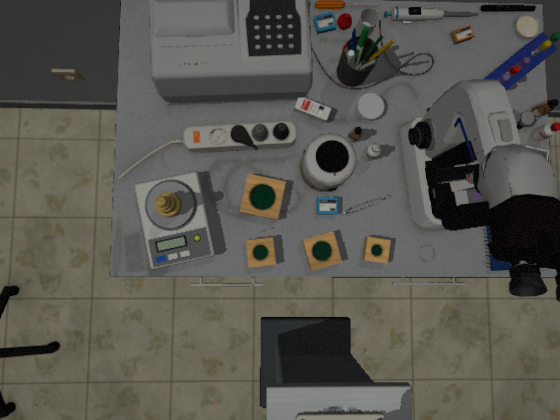

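View pics/scene0.png

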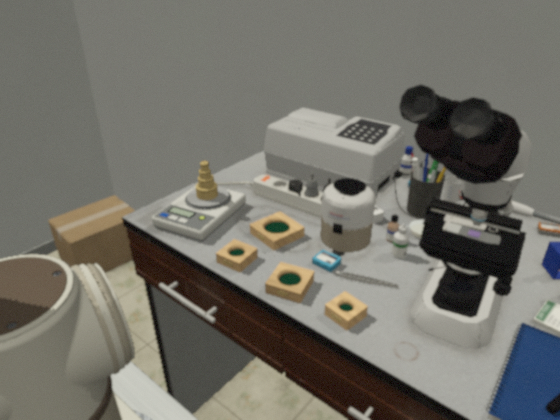

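The top view shows the four cases at about (263,196), (261,252), (322,251) and (377,250), and the stack at about (166,204). The scene view agrees with that. Next I'll measure and zoom in.

```bash
cat > h.py <<'E'
from workcell import bot
import cv2, numpy as np
from scipy.optimize import least_squares
M={n:bot.camera_model(n) for n in("scene","top")}
def ray(n,p):
    m=M[n];K=m["K"];d=np.array([(p[0]-K[0,2])/K[0,0],(p[1]-K[1,2])/K[1,1]]);s=d.copy()
    for _ in range(8): s=d/(1+m["k1"]*(s@s))
    return m["T"][:3,3],m["T"][:3,:3]@np.r_[s,1]
def w(n,p,z):
    o,d=ray(n,p);return o+d*(z-o[2])/d[2]
def pix(n,P):
    m=M[n];q=m["T"][:3,:3].T@(np.array(P)-m["T"][:3,3]);s=q[:2]/q[2];s=s*(1+m["k1"]*(s@s))
    return m["K"][:2,:2]@s+m["K"][:2,2]
def circ(im,n,P,r,col=(0,0,255),S=6,off=(0,0)):
    a=np.array([(pix(n,[P[0]+r*np.cos(t),P[1]+r*np.sin(t),P[2]])-off+.5)*S for t in np.linspace(0,6.3,60)])
    cv2.polylines(im,[a.astype(int)],1,col,1)
E
python3 - <<'E'
from h import *
im=cv2.imread("pics/top0.png"); hsv=cv2.cvtColor(im,cv2.COLOR_BGR2HSV)
for c in [(263,196),(261,252),(322,251),(377,250)]:
    x,y=c;R=30;sub=hsv[y-R:y+R,x-R:x+R]
    g=((sub[...,2]<75)&(sub[...,0]>35)&(sub[...,0]<100)&(sub[...,1]>90)).astype(np.uint8)
    k,l,st,ce=cv2.connectedComponentsWithStats(g); i=1+np.argmax(st[1:,4])
    o=((sub[...,0]<25)&(sub[...,1]>90)&(sub[...,2]>70)).astype(np.uint8)
    cs,_=cv2.findContours(o,0,2); cc=max(cs,key=cv2.contourArea).reshape(-1,2)+[x-R,y-R]
    pts=np.array([w("top",p,.024)[:2] for p in cc],np.float32)*1000
    (cx,cy),(a,b),an=cv2.minAreaRect(pts)
    p=ce[i]+[x-R,y-R]
    print(c,"green",p,st[i],"world",w("top",p,.02).round(4),"rect",cx,cy,a,b,an)
print(w("top",(167,202),.127))
A=cv2.resize(im[160:230,130:205],None,fx=5,fy=5,interpolation=2)
s=cv2.imread("pics/scene0.png")
B=cv2.resize(s[150:220,170:245],None,fx=5,fy=5,interpolation=2)
C=cv2.resize(im[170:275,235:400],None,fx=4.5,fy=4.5,interpolation=2)[:, :750]
D=np.zeros((350+472,750,3),np.uint8);D[:350,:375]=A;D[:350,375:]=B;D[350:,:C.shape[1]]=C[:472]
cv2.imwrite("pics/zoom.png",cv2.resize(D,None,fx=.72,fy=.72,interpolation=3))
E
```

```text
(263, 196) green [262.25684211 196.36421053] [ 17  18  25  25 475] world [0.5615 0.1736 0.02  ] rect 561.2821655273438 173.1821746826172 86.47860717773438 87.65071105957031 78.62700653076172
(261, 252) green [260.29032258 251.7483871 ] [ 23  23  14  14 155] world [0.4395 0.1768 0.02  ] rect 439.3975830078125 176.45556640625 60.10732650756836 59.80608367919922 6.444203853607178
(322, 251) green [321.55805243 250.26217228] [ 21  20  18  19 267] world [0.4434 0.0422 0.02  ] rect 443.1094665527344 42.15660858154297 69.99537658691406 72.10240173339844 15.474527359008789
(377, 250) green [376.35802469 249.59259259] [25 25 10 10 81] world [ 0.4454 -0.0794  0.02  ] rect 445.47418212890625 -78.01649475097656 56.94292449951172 53.093284606933594 80.99501037597656
[0.53596667 0.35710987 0.127     ]
```

View pics/zoom.png

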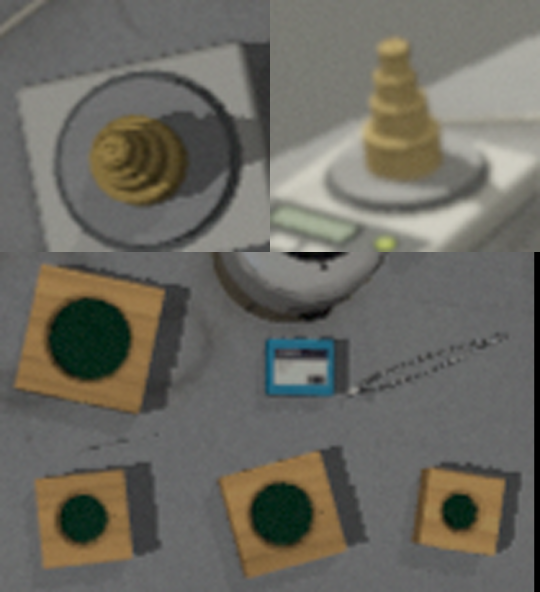

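Case assignment by size:

| Case | x (m) | y (m) |
|---|---|---|
| 500 | 0.561 | 0.173 |
| 100 | 0.439 | 0.177 |
| 200 | 0.443 | 0.042 |
| 50 | 0.445 | -0.079 |

In the zoom, the stack tapers cleanly. Next I'll fit the stack from its silhouettes.

```bash
cat > stack.py <<'E'
from h import *
from scipy.optimize import minimize
DIM=[(.026,.040,.068),(.019,.068,.089),(.014,.089,.108),(.010,.108,.127)]
BOX={"top":(145,180,190,228),"scene":(185,155,228,206)}; S=8
def mask(n,im):
    x0,y0,x1,y1=BOX[n];c=cv2.resize(im[y0:y1,x0:x1],None,fx=S,fy=S,interpolation=2)
    h=cv2.cvtColor(c,cv2.COLOR_BGR2HSV);m=((h[...,0]>10)&(h[...,0]<32)&(h[...,1]>85)).astype(np.uint8)
    k,l,st,_=cv2.connectedComponentsWithStats(m);return (l==1+np.argmax(st[1:,4])).astype(np.uint8),c
def rend(n,q,N):
    x0,y0,x1,y1=BOX[n];m=np.zeros(((y1-y0)*S,(x1-x0)*S),np.uint8)
    for (r,a,b),(x,y) in zip(DIM[:N],q.reshape(-1,2)):
        p=np.array([(pix(n,[x+r*np.cos(t),y+r*np.sin(t),z])-[x0,y0]+.5)*S for z in(a,b) for t in np.linspace(0,6.2,24)])
        cv2.fillConvexPoly(m,cv2.convexHull((p*16).astype(np.int32)),1,shift=4)
    return m
def fit(ims,N,q0):
    T={n:mask(n,ims[n])[0] for n in ims}
    f=lambda q:sum((rend(n,q,N)!=T[n]).sum() for n in T)
    s=np.vstack([q0]+[q0+.003*e for e in np.eye(2*N)])
    r=minimize(f,q0,method="Nelder-Mead",options=dict(initial_simplex=s,maxiter=900,xatol=1e-5,fatol=1));return r.x,r.fun,{n:T[n].sum() for n in T}
E
python3 - <<'E'
from stack import *
ims={n:cv2.imread(f"pics/{n}0.png") for n in("top","scene")}
q0=np.tile([.532,.362],4)
for sel in (["top","scene"],["top"],["scene"]):
    q,f,a=fit({n:ims[n] for n in sel},4,q0);print(sel,f,a);print((q.reshape(-1,2)*1000).round(1).tolist())
    if len(sel)==2: Q=q
o=[]
for n in ims:
    c=mask(n,ims[n])[1].copy()
    for (r,a,b),p in zip(DIM,Q.reshape(-1,2)): circ(c,n,[*p,b],r,S=S,off=BOX[n][:2])
    o.append(cv2.resize(c,(380,400)))
cv2.imwrite("pics/fit0.png",np.hstack(o))
print("mixer",w("top",(332,155),.143),"scope",w("top",(430,190),.2),w("top",(432,190),.4))
E
```

```text
['top', 'scene'] 9003.0 {'top': np.uint64(33312), 'scene': np.uint64(34161)}
[[539.6, 372.0], [532.4, 361.8], [526.2, 355.0], [531.2, 360.4]]
['top'] 2640.0 {'top': np.uint64(33312)}
[[539.0, 371.2], [532.9, 362.0], [530.2, 360.8], [521.8, 364.6]]
['scene'] 5014.0 {'scene': np.uint64(34161)}
[[544.2, 373.3], [526.7, 352.6], [527.1, 356.7], [535.5, 365.4]]
mixer [0.62930875 0.0377681  0.143     ] scope [ 0.5545177  -0.13106135  0.2       ] [ 0.52683352 -0.05346184  0.4       ]
```

View pics/fit0.png

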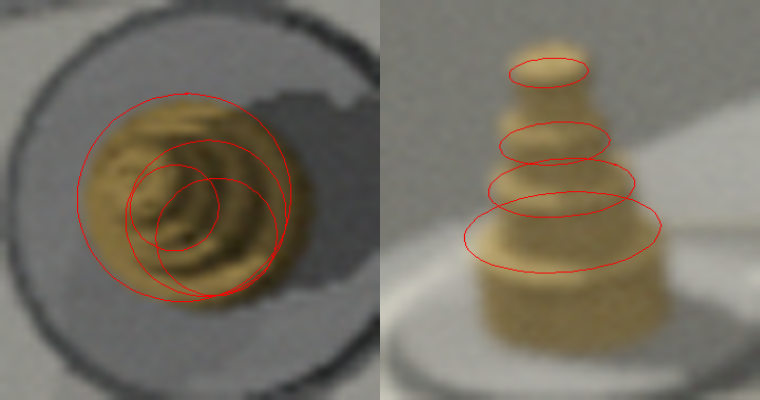

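The overlay shows a bad local minimum: the 500 ring is up-left of the real edge in the top view. I'll refit with the weights constrained near a common axis and a small pixel offset per camera.

Run:
```python
from stack import *
from scipy.optimize import differential_evolution as DE
ims={n:cv2.imread(f"pics/{n}0.png") for n in("top","scene")}
T={n:mask(n,ims[n])[0] for n in ims}
def cost(q,off):
    c=(rend("top",q,4)!=T["top"]).sum()
    A=np.float32([[1,0,off[0]*S],[0,1,off[1]*S]])
    m=rend("scene",q,4);m=cv2.warpAffine(m,A,m.shape[::-1]);return c+(m!=T["scene"]).sum()
r=DE(lambda p:cost(np.tile(p[:2],4),p[2:]),[(.52,.55),(.35,.375),(-3,3),(-3,3)],seed=1,maxiter=60,popsize=10)
print(r.x,r.fun)
c=r.x[:2]
f=lambda p:cost(np.tile(c,4)+p[:8],p[8:])+3e7*(p[:8]**2).sum()
r=DE(f,[(-.004,.004)]*8+[(r.x[2]-1,r.x[2]+1),(r.x[3]-1,r.x[3]+1)],seed=1,maxiter=120,popsize=6)
Q=np.tile(c,4)+r.x[:8];print(r.fun,cost(Q,r.x[8:]),r.x[8:]);print((Q.reshape(-1,2)*1000).round(1).tolist())
np.save("Q.npy",Q)
o=[]
for n in ims:
    c=mask(n,ims[n])[1].copy();of=np.array(BOX[n][:2])-(r.x[8:] if n=="scene" else 0)
    for (R,a,b),p in zip(DIM,Q.reshape(-1,2)): circ(c,n,[*p,b],R,S=S,off=of)
    cv2.drawContours(c,cv2.findContours(T[n],0,2)[0],-1,(255,0,0),1)
    o.append(cv2.resize(c,(380,400)))
cv2.imwrite("pics/fit1.png",np.hstack(o))
```

```text
[ 0.53952503  0.37147912  0.23505016 -0.56891393] 10371.0
10124.851948289514 9920 [0.96170452 0.10543085]
[[539.8, 372.3], [539.1, 371.2], [538.4, 370.9], [538.3, 369.8]]
```

View pics/fit1.png

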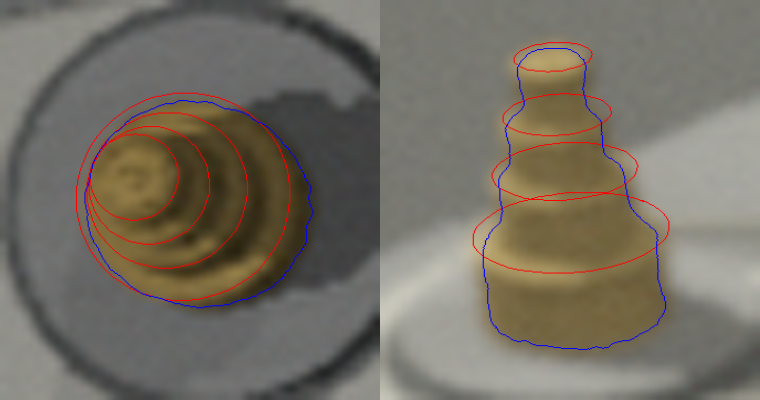

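The circles now sit on the discs, with the 50's disc centred on its ring; the 500 may be about 2 mm off, so I'll recheck it later. The 50 is at about (0.538, 0.370). Moving above it now.

```bash
python3 -m jog '[[[0.04,-0.011,0,0,0,0,0],[0.08,-0.022,0,0,0,0,0],[0.12,-0.033,0,0,0,0,0],[0.16,-0.044,0,0,0,0,0],[0.2,-0.055,0,0,0,0,0],[0.24,-0.066,0,0,0,0,0],[0.28,-0.077,0,0,0,0,0],[0.32,-0.088,0,0,0,0,0],[0.36,-0.098,0,0,0,0,0],[0.4,-0.109,0,0,0,0,0]]]'
python3 -m jog '[[[0.024,-0.007,-0.02,0,0,0,0],[0.024,-0.007,-0.04,0,0,0,0],[0.024,-0.007,-0.06,0,0,0,0],[0.024,-0.007,-0.075,0,0,0,0],[0.024,-0.007,-0.075,0,0,0,0],[0.024,-0.007,-0.075,0,0,0,0]]]'
python3 - <<'E'
from h import *
print(bot.get_obs()["eef_pos"],bot.tip_extent)
t=bot.camera("top");s=bot.camera("scene");cv2.imwrite("pics/top1.png",t);cv2.imwrite("pics/scene1.png",s)
cv2.imwrite("pics/z1.png",np.hstack([cv2.resize(t[150:240,115:205],(400,400)),cv2.resize(s[100:200,160:260],(400,400))]))
E
```

```text
clock: 0.93
eef_pos: [0.5155, 0.3768, 0.2387]
tool_rot: [0.115, 0.993, -0.0, -0.0]
ft_force: [1.1, 0.6, 0.6]
grip_width: 0.0852
clock: 1.43
eef_pos: [0.5371, 0.3702, 0.1628]
tool_rot: [0.115, 0.993, -0.001, -0.001]
ft_force: [-0.3, 0.4, 0.2]
grip_width: 0.0852
[0.53708809 0.37020715 0.16280452] 0.008
```

View pics/z1.png

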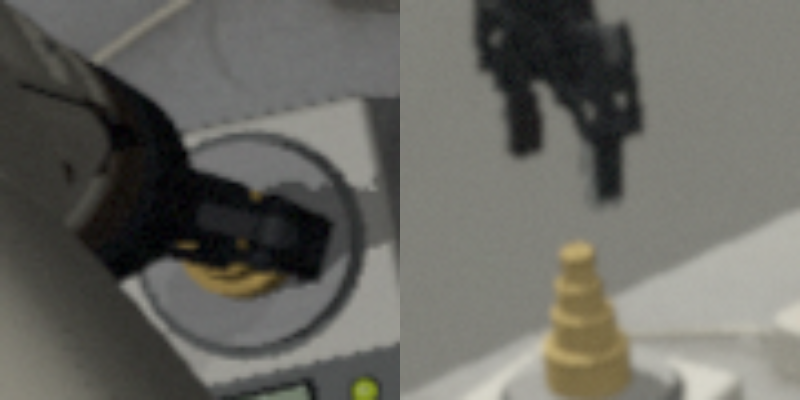

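Run:
```python
from h import *
P=np.array([.5371,.3702]);d=np.array([.228,.974])
for z in(.150,.155,.160,.165,.170):
    print(z,[((pix("scene",[*(P+s*.0427*d),z])-[160,100])*4+[400,0]).round() for s in(1,-1)],"backs",[((pix("scene",[*(P+s*.057*d),z])-[160,100])*4+[400,0]).round() for s in(1,-1)])
for q in ([.538,.370,.127],[.537,.370,.127],[.538,.369,.127]): print(((pix("scene",q)-[160,100])*4+[400,0]).round(1))
```

```text
0.15 [array([531., 186.]), array([604., 235.])] backs [array([520., 179.]), array([618., 244.])]
0.155 [array([530., 178.]), array([604., 227.])] backs [array([519., 171.]), array([617., 235.])]
0.16 [array([530., 170.]), array([603., 218.])] backs [array([518., 163.]), array([616., 227.])]
0.165 [array([529., 162.]), array([602., 210.])] backs [array([517., 155.]), array([615., 218.])]
0.17 [array([528., 154.]), array([601., 201.])] backs [array([516., 147.]), array([615., 210.])]
[571.9 246.7]
[570.6 247.3]
[573.1 247.2]
```

The open tips read about 5 mm behind the TCP, which matches the 13 mm swing. In the scene view the weight sits about 1 mm to the -y side of the jaw centre. Descending and gripping the 50.

```bash
python3 -m jog '[[[0.001,-0.001,-0.015,0,0,0,0],[0.001,-0.001,-0.03,0,0,0,0],[0.001,-0.001,-0.037,0,0,0,0],[0.001,-0.001,-0.037,0,0,0,120],[0.001,-0.001,-0.037,0,0,0,160],[0.001,-0.001,-0.037,0,0,0,200],[0.001,-0.001,-0.037,0,0,0,255],[0.001,-0.001,-0.037,0,0,0,255],[0.001,-0.001,-0.037,0,0,0,255],[0.001,-0.001,-0.037,0,0,0,255]]]'
python3 -m jog '[[[0,0,0,0,0,0,255],[0,0,0,0,0,0,255]]]'
python3 - <<'E'
from h import *
t=bot.camera("top");s=bot.camera("scene")
cv2.imwrite("pics/z2.png",np.hstack([cv2.resize(t[150:240,115:205],(400,400)),cv2.resize(s[125:205,170:250],(400,400))]))
E
```

```text
clock: 2.37
eef_pos: [0.5395, 0.3703, 0.1286]
tool_rot: [0.115, 0.993, 0.001, 0.001]
ft_force: [-0.3, 0.5, 4.0]
grip_width: 0.0165
clock: 2.53
eef_pos: [0.5395, 0.3703, 0.1286]
tool_rot: [0.115, 0.993, 0.001, 0.001]
ft_force: [0.3, -0.2, 5.4]
grip_width: 0.0164
```

View pics/z2.png

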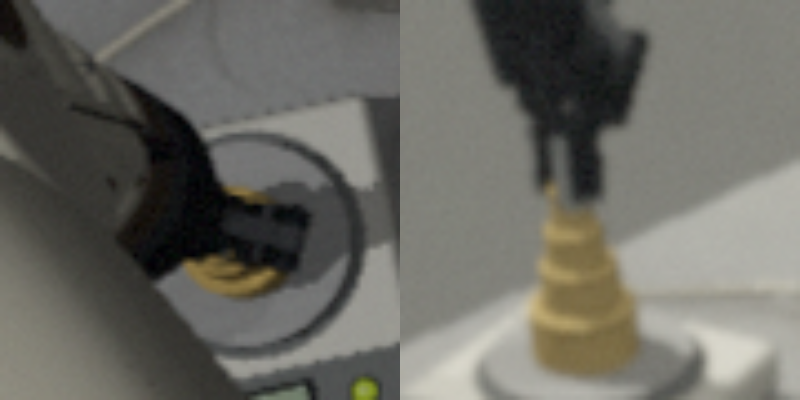

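The width reads 16.4 mm instead of 20 mm, and the wrist sees 5 N upward. The picture shows the tips on only the top third of the 50, with brass visible at (550,188). Before lifting, I'll open a little, check the empty pose, and regrip about 3 mm lower.

```bash
python3 -m jog '[[[0,0,0,0,0,0,120],[0,0,0,0,0,0,120],[0,0,0,0,0,0,120],[0,0,0,0,0,0,120]]]'
python3 - <<'E'
from h import *
t=bot.camera("top");s=bot.camera("scene")
cv2.imwrite("pics/z3.png",np.hstack([cv2.resize(t[150:240,115:205],(400,400)),cv2.resize(s[125:205,170:250],(400,400))]))
E
```

```text
clock: 2.97
eef_pos: [0.5386, 0.3696, 0.1266]
tool_rot: [0.115, 0.993, -0.0, -0.0]
ft_force: [-0.3, -0.5, -0.3]
grip_width: 0.0452
```

View pics/z3.png

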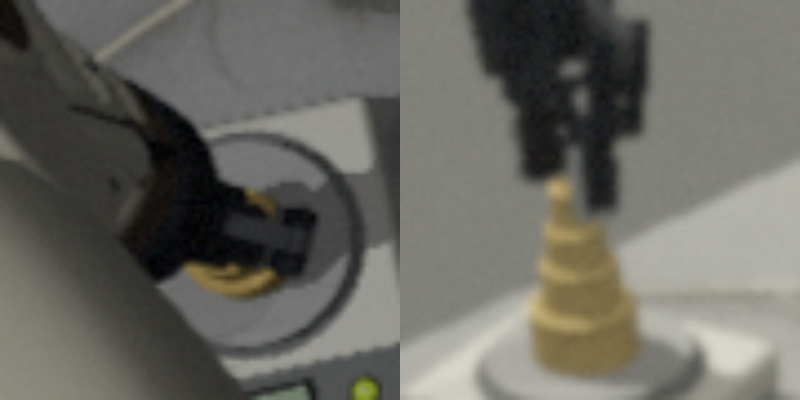

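With the jaws open, the TCP settles to z 0.1266, so closing had pushed the arm up 2 mm. That suggests the tip ends are bevelled and wedged on the weight's edge. The weight at (570,190) has not moved. Regripping 3 mm deeper.

```bash
python3 -m jog '[[[-0.0005,0,-0.003,0,0,0,120],[-0.0005,0,-0.003,0,0,0,120],[-0.0005,0,-0.003,0,0,0,160],[-0.0005,0,-0.003,0,0,0,180],[-0.0005,0,-0.003,0,0,0,200],[-0.0005,0,-0.003,0,0,0,220],[-0.0005,0,-0.003,0,0,0,255],[-0.0005,0,-0.003,0,0,0,255],[-0.0005,0,-0.003,0,0,0,255],[-0.0005,0,-0.003,0,0,0,255]]]'
```

```text
clock: 3.9
eef_pos: [0.5385, 0.37, 0.1246]
tool_rot: [0.115, 0.993, 0.0, 0.0]
ft_force: [0.1, 0.4, 1.0]
grip_width: 0.0168
```

```bash
python3 -m jog '[[[0,0,0.002,0,0,0,255],[0,0,0.005,0,0,0,255],[0,0,0.008,0,0,0,255],[0,0,0.008,0,0,0,255],[0,0,0.008,0,0,0,255],[0,0,0.008,0,0,0,255]]]'
python3 - <<'E'
from h import *
t=bot.camera("top");s=bot.camera("scene")
cv2.imwrite("pics/z4.png",np.hstack([cv2.resize(t[150:240,115:205],(400,400)),cv2.resize(s[125:205,170:250],(400,400))]))
E
```

```text
clock: 4.4
eef_pos: [0.5384, 0.3698, 0.1323]
tool_rot: [0.115, 0.993, 0.0, 0.0]
ft_force: [0.2, -0.1, -0.3]
grip_width: 0.0169
```

View pics/z4.png

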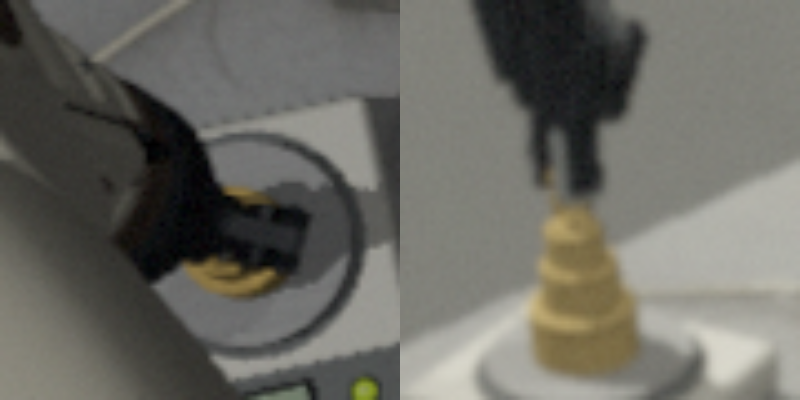

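The 50 is lifted: the bare top of the 100 shows at (573,215). The pads yield about 3 mm in width, so the 16.9 mm reading still means a good grip. The weight's underside is 16.6 mm below the TCP. Carrying it to case_50.

```bash
python3 -m jog '[[[0,0,0.015,0,0,0,255],[0,0,0.03,0,0,0,255],[-0.003,-0.013,0.04,0,0,0,255],[-0.008,-0.04,0.04,0,0,0,255],[-0.014,-0.067,0.04,0,0,0,255],[-0.02,-0.095,0.04,0,0,0,255],[-0.025,-0.123,0.04,0,0,0,255],[-0.031,-0.15,0.04,0,0,0,255],[-0.037,-0.178,0.04,0,0,0,255],[-0.042,-0.205,0.04,0,0,0,255]]]'
python3 -m jog '[[[-0.006,-0.028,0,0,0,0,255],[-0.011,-0.056,0,0,0,0,255],[-0.017,-0.084,0,0,0,0,255],[-0.023,-0.112,0,0,0,0,255],[-0.029,-0.14,0,0,0,0,255],[-0.034,-0.168,0,0,0,0,255],[-0.04,-0.196,0,0,0,0,255],[-0.046,-0.222,-0.01,0,0,0,255],[-0.05,-0.24,-0.03,0,0,0,255],[-0.051,-0.244,-0.05,0,0,0,255]]]'
python3 -m jog '[[[0,0,-0.02,0,0,0,255],[0,0,-0.04,0,0,0,255],[0,0,-0.05,0,0,0,255],[0,0,-0.05,0,0,0,255],[0,0,-0.05,0,0,0,255]]]'
python3 - <<'E'
from h import *
print(bot.get_obs()["eef_pos"])
t=bot.camera("top");s=bot.camera("scene")
cv2.imwrite("pics/z5.png",np.hstack([cv2.resize(t[205:285,335:415],(400,400)),cv2.resize(s[250:330,305:385],(400,400))]))
E
```

```text
clock: 5.33
eef_pos: [0.4957, 0.1635, 0.1723]
tool_rot: [0.115, 0.993, -0.0, -0.0]
ft_force: [-0.4, -1.0, -1.3]
grip_width: 0.0172
clock: 6.17
eef_pos: [0.4456, -0.0819, 0.1227]
tool_rot: [0.117, 0.993, -0.001, 0.001]
ft_force: [-0.2, 0.5, -0.5]
grip_width: 0.0168
clock: 6.58
eef_pos: [0.445, -0.0791, 0.0721]
tool_rot: [0.115, 0.993, 0.0, -0.001]
ft_force: [-1.0, -0.6, -0.2]
grip_width: 0.0171
[ 0.44496639 -0.07910493  0.07208987]
```

View pics/z5.png

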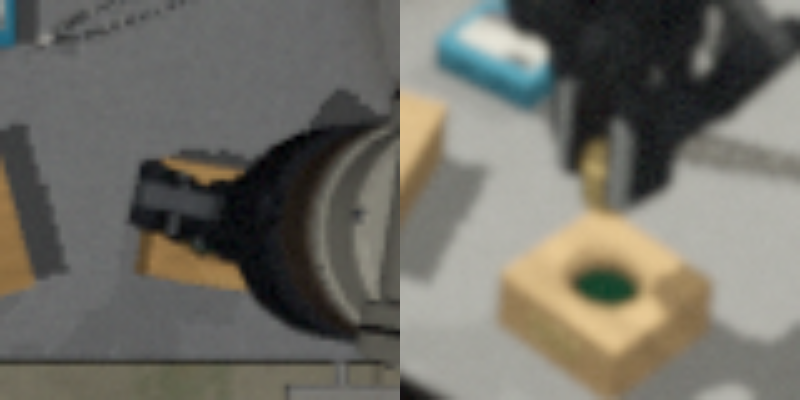

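Run:
```python
from h import *
c=lambda q:((pix("scene",q)-[305,250]+.5)*5+[400,0]).round(1)
print(c([.445,-.0791,.0555]),c([.445,-.0791,.0745]),c([.4454,-.0794,.024]),c([.445,-.0791,.024]),c([.445,-.0791,.016]))
for k in ([1,0],[0,1]): print((c([.445+.01*k[0],-.0791+.01*k[1],.024])-c([.445,-.0791,.024])))
for p in [(606,270)]: print(w("scene",(305+(p[0]-400)/5-.5,250+p[1]/5-.5),.024))
s=bot.camera("scene")[250:330,305:385];h=cv2.cvtColor(cv2.resize(s,(400,400)),cv2.COLOR_BGR2HSV)
m=((h[...,0]>40)&(h[...,0]<100)&(h[...,1]>100)&(h[...,2]<110)).astype(np.uint8);m[:200]=0
print(cv2.connectedComponentsWithStats(m)[2:])
```

```text
[606.8 203.7] [610.9 160. ] [601.6 273.5] [600.2 273.8] [598.5 291.1]
[ 15.7 -15.5]
[-24.5 -12.7]
[ 0.44785728 -0.07962998  0.024     ]
(array([[     0,      0,    400,    400, 159234],
       [   182,    276,     47,     22,    766]], dtype=int32), array([[199.47292664, 199.08149641],
       [205.12793734, 286.49738903]]))
```

The scene shows the weight at (597,175) lined up over the well at (605,275). Both carry the same ~5 px calibration offset, so they are aligned. Lowering in slow steps.

```bash
python3 -m jog '[[[0,0,-0.015,0,0,0,255],[0,0,-0.028,0,0,0,255],[0,0,-0.033,0,0,0,255],[0,0,-0.036,0,0,0,255],[0,0,-0.0375,0,0,0,255],[0,0,-0.0375,0,0,0,255],[0,0,-0.0375,0,0,0,255]]]'
python3 -m jog '[[[0,0,-0.001,0,0,0,255],[0,0,-0.001,0,0,0,255],[0,0,-0.001,0,0,0,255]]]'
python3 -m jog '[[[0,0,-0.001,0,0,0,255],[0,0,-0.001,0,0,0,255],[0,0,-0.001,0,0,0,255]]]'
```

```text
clock: 7.32
eef_pos: [0.446, -0.0792, 0.0354]
tool_rot: [0.115, 0.993, -0.0, 0.001]
ft_force: [0.1, 0.1, -0.1]
grip_width: 0.0174
clock: 7.57
eef_pos: [0.4455, -0.0792, 0.034]
tool_rot: [0.115, 0.993, -0.0, 0.0]
ft_force: [0.0, -0.4, -0.6]
grip_width: 0.0172
clock: 7.82
eef_pos: [0.4453, -0.0791, 0.0328]
tool_rot: [0.115, 0.993, 0.0, -0.0]
ft_force: [-0.1, -0.4, -0.7]
grip_width: 0.017
```

```bash
python3 -m jog '[[[0,0,-0.0005,0,0,0,255],[0,0,-0.0005,0,0,0,255],[0,0,-0.0005,0,0,0,185],[0,0,-0.0005,0,0,0,150],[0,0,-0.0005,0,0,0,120],[0,0,-0.0005,0,0,0,120],[0,0,0.01,0,0,0,120],[0,0,0.03,0,0,0,120],[0,0,0.06,0,0,0,120],[0,0,0.09,0,0,0,120]]]'
python3 -m jog '[[[0,0.03,0.03,0,0,0,120],[0,0.06,0.03,0,0,0,120],[0.005,0.09,0.03,0,0,0,120],[0.01,0.12,0.03,0,0,0,120]]]'
python3 - <<'E'
from h import *
t=bot.camera("top");s=bot.camera("scene");cv2.imwrite("pics/top6.png",t);cv2.imwrite("pics/scene6.png",s)
cv2.imwrite("pics/z6.png",np.hstack([cv2.resize(t[205:285,335:415],(400,400)),cv2.resize(s[250:330,305:385],(400,400))]))
E
```

```text
clock: 8.65
eef_pos: [0.4443, -0.0789, 0.123]
tool_rot: [0.115, 0.993, 0.0, -0.001]
ft_force: [0.6, -1.1, 0.6]
grip_width: 0.0454
clock: 8.98
eef_pos: [0.4558, 0.0419, 0.1538]
tool_rot: [0.115, 0.993, 0.0, 0.001]
ft_force: [0.1, -0.5, 0.2]
grip_width: 0.0456
```

View pics/z6.png

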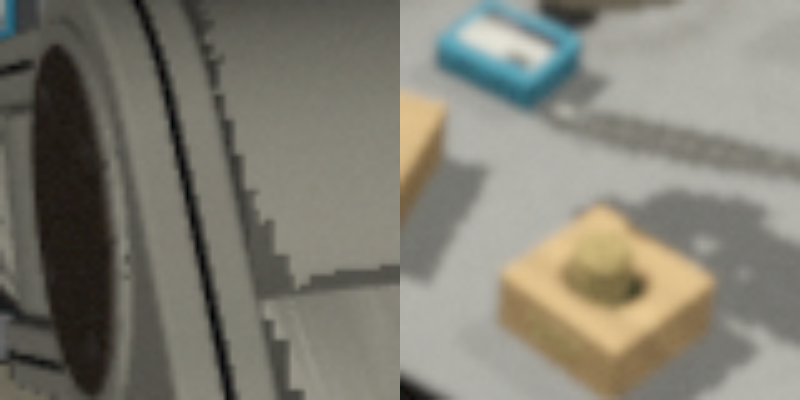

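The 50 stands upright in its well, with its top at (602,243) and the rim centre near (606,272). Next is the 100, so I'll refit the remaining three weights numerically.

```bash
cat >> stack.py <<'E'
from scipy.optimize import differential_evolution as DE
def defit(tp,sp,N,c=(.539,.371)):
    T={"top":mask("top",tp)[0],"scene":mask("scene",sp)[0]}
    def f(p):
        q=np.tile(c,N)+p[:2*N]
        A=np.float32([[1,0,p[-2]*S],[0,1,p[-1]*S]]);m=rend("scene",q,N);m=cv2.warpAffine(m,A,m.shape[::-1])
        return (rend("top",q,N)!=T["top"]).sum()+(m!=T["scene"]).sum()+3e7*(p[:2*N]**2).sum()
    r=DE(f,[(-.006,.006)]*2*N+[(-1,2),(-1.5,1)],seed=1,maxiter=120,popsize=6)
    return ((np.tile(c,N)+r.x[:2*N]).reshape(-1,2)*1000).round(1).tolist(),r.x[-2:].round(2),r.fun,{n:int(T[n].sum()) for n in T}
E
python3 - <<'E'
from stack import *
print(defit(cv2.imread("pics/top6.png"),cv2.imread("pics/scene6.png"),3))
E
```

```text
([[539.6, 372.5], [538.3, 370.5], [537.5, 369.5]], array([0.81, 0.66]), np.float64(9507.04910397202), {'top': 33304, 'scene': 30854})
```

```bash
python3 -m jog '[[[0.008,0.033,0,0,0,0,100],[0.016,0.066,0,0,0,0,100],[0.024,0.099,0,0,0,0,100],[0.033,0.132,0,0,0,0,100],[0.041,0.165,0,0,0,0,100],[0.049,0.198,0,0,0,0,100],[0.058,0.231,0,0,0,0,100],[0.066,0.264,0,0,0,0,100],[0.074,0.297,0,0,0,0,100],[0.082,0.328,0,0,0,0,100]]]'
python3 -m jog '[[[0,0,0,0,0,0,100],[0,0,-0.015,0,0,0,100],[0,0,-0.03,0,0,0,100],[0,0,-0.03,0,0,0,100],[0,0,-0.03,0,0,0,100]]]'
```

```text
clock: 9.92
eef_pos: [0.5377, 0.3698, 0.1523]
tool_rot: [0.115, 0.993, -0.0, -0.0]
ft_force: [0.4, -0.0, -0.4]
grip_width: 0.052
clock: 10.33
eef_pos: [0.5367, 0.3674, 0.1215]
tool_rot: [0.115, 0.993, -0.001, -0.001]
ft_force: [0.5, -0.6, -0.3]
grip_width: 0.0518
```

```bash
python3 -m jog '[[[0.001,0.0025,-0.01,0,0,0,100],[0.001,0.0025,-0.0165,0,0,0,100],[0.001,0.0025,-0.0165,0,0,0,100],[0.001,0.0025,-0.0165,0,0,0,100],[0.001,0.0025,-0.0165,0,0,0,140],[0.001,0.0025,-0.0165,0,0,0,160],[0.001,0.0025,-0.0165,0,0,0,180],[0.001,0.0025,-0.0165,0,0,0,200],[0.001,0.0025,-0.0165,0,0,0,255],[0.001,0.0025,-0.0165,0,0,0,255]]]'
python3 -m jog '[[[0,0,0,0,0,0,255],[0,0,0,0,0,0,255],[0,0,0,0,0,0,255]]]'
```

```text
clock: 11.17
eef_pos: [0.5388, 0.3716, 0.1073]
tool_rot: [0.115, 0.993, 0.0, 0.001]
ft_force: [-0.8, -0.7, 4.1]
grip_width: 0.0248
clock: 11.42
eef_pos: [0.5388, 0.3716, 0.1073]
tool_rot: [0.115, 0.993, 0.001, 0.001]
ft_force: [-0.2, -0.3, 5.6]
grip_width: 0.0247
```

It's wedged up again (5.6 N, z 2 mm high), as on the first grip of the 50. Reopening and regripping about 2 mm deeper.

```bash
python3 -m jog '[[[0,0,0,0,0,0,130],[0,0,0,0,0,0,130],[0,0.001,0,0,0,0,130],[0,0.001,0,0,0,0,130]]]'
python3 -m jog '[[[0,0,-0.002,0,0,0,130],[0,0,-0.002,0,0,0,130],[0,0,-0.002,0,0,0,160],[0,0,-0.002,0,0,0,175],[0,0,-0.002,0,0,0,190],[0,0,-0.002,0,0,0,210],[0,0,-0.002,0,0,0,255],[0,0,-0.002,0,0,0,255],[0,0,-0.002,0,0,0,255],[0,0,-0.002,0,0,0,255]]]'
```

```text
clock: 11.75
eef_pos: [0.5381, 0.3724, 0.1056]
tool_rot: [0.115, 0.993, -0.0, -0.0]
ft_force: [-0.0, 1.0, 0.6]
grip_width: 0.0419
clock: 12.58
eef_pos: [0.5384, 0.3724, 0.1044]
tool_rot: [0.115, 0.993, 0.0, 0.0]
ft_force: [-0.0, -0.0, 0.5]
grip_width: 0.025
```

```bash
python3 -m jog '[[[0,0,0.004,0,0,0,255],[0,0,0.012,0,0,0,255],[0,0,0.03,0,0,0,255],[-0.01,-0.02,0.04,0,0,0,255],[-0.023,-0.045,0.04,0,0,0,255],[-0.036,-0.071,0.04,0,0,0,255],[-0.049,-0.097,0.04,0,0,0,255],[-0.062,-0.123,0.04,0,0,0,255],[-0.075,-0.149,0.035,0,0,0,255],[-0.088,-0.175,0.02,0,0,0,255]]]'
python3 -m jog '[[[-0.011,-0.021,-0.02,0,0,0,255],[-0.011,-0.021,-0.045,0,0,0,255],[-0.011,-0.021,-0.06,0,0,0,255],[-0.011,-0.021,-0.06,0,0,0,255],[-0.011,-0.021,-0.06,0,0,0,255]]]'
python3 - <<'E'
from h import *
s=bot.camera("scene");cv2.imwrite("pics/scene7.png",s);print(bot.get_obs()["eef_pos"])
a,b=s[150:220,170:245],s[200:280,200:280]
cv2.imwrite("pics/z7.png",np.hstack([cv2.resize(a,(400,400)),cv2.resize(b,(400,400))]))
E
```

```text
clock: 13.42
eef_pos: [0.4516, 0.1971, 0.127]
tool_rot: [0.115, 0.993, 0.002, 0.003]
ft_force: [0.6, 0.2, -1.0]
grip_width: 0.0252
clock: 13.83
eef_pos: [0.4392, 0.1762, 0.0645]
tool_rot: [0.115, 0.993, -0.0, -0.0]
ft_force: [-0.1, -0.3, -0.9]
grip_width: 0.0255
[0.44018901 0.17673463 0.06531738]
```

View pics/z7.png

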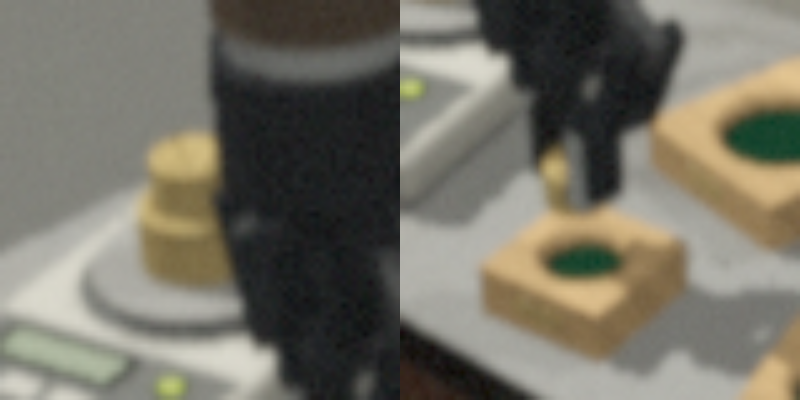

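The picture shows the 200 and 500 undisturbed on the pan. The 100 is held with its left edge at (540,180), above its well at (583,258). Quick alignment check.

Run:
```python
from h import *
c=lambda q:((pix("scene",q)-[200,200]+.5)*5+[400,0]).round(1)
print("well",c([.4395,.1766,.016]),c([.4395,.1766,.024]))
u=np.array([.639,-.769])*.014
for z in(.055,.065): print("weight",c([.4397,.1765,z]),"left",c([.4397-u[0],.1765-u[1],z]))
s=cv2.imread("pics/scene7.png")[200:280,200:280];h=cv2.cvtColor(cv2.resize(s,(400,400)),cv2.COLOR_BGR2HSV)
m=((h[...,0]>40)&(h[...,0]<100)&(h[...,1]>100)&(h[...,2]<110)).astype(np.uint8);m[:,250:]=0
r=cv2.connectedComponentsWithStats(m);print(r[2][1:],r[3][1:])
```

```text
well [581.8 267.5] [580.7 251.5]
weight [577.  188.1] left [541.7 188.2]
weight [575.6 167.2] left [540.1 167.3]
[[172  17   1   1   1]
 [222 112   1   1   1]
 [156 251  57  21 825]] [[172.          17.        ]
 [222.         112.        ]
 [184.78787879 261.51151515]]
```

```bash
python3 -m jog '[[[0.0005,-0.001,-0.015,0,0,0,255],[0.0005,-0.001,-0.025,0,0,0,255],[0.0005,-0.001,-0.03,0,0,0,255],[0.0005,-0.001,-0.031,0,0,0,255],[0.0005,-0.001,-0.031,0,0,0,255],[0.0005,-0.001,-0.031,0,0,0,255]]]'
python3 -m jog '[[[0,0,-0.001,0,0,0,255],[0,0,-0.001,0,0,0,255],[0,0,-0.001,0,0,0,255]]]'
python3 -m jog '[[[0,0,-0.001,0,0,0,255],[0,0,-0.001,0,0,0,255],[0,0,-0.001,0,0,0,255]]]'
```

```text
clock: 14.38
eef_pos: [0.4407, 0.1758, 0.0342]
tool_rot: [0.115, 0.993, 0.0, 0.001]
ft_force: [-0.0, 0.6, -0.6]
grip_width: 0.0252
clock: 14.63
eef_pos: [0.4401, 0.1755, 0.0326]
tool_rot: [0.115, 0.993, 0.0, 0.0]
ft_force: [0.5, -0.7, -0.5]
grip_width: 0.0251
clock: 14.88
eef_pos: [0.4402, 0.1755, 0.0321]
tool_rot: [0.115, 0.993, 0.0, 0.0]
ft_force: [-2.0, -1.2, 5.2]
grip_width: 0.0247
```

Contact of 5 N at z 0.0321, within 1 mm of the expected seating height. Releasing and backing off.

```bash
python3 -m jog '[[[0,0,0,0,0,0,200],[0,0,0,0,0,0,170],[0,0,0,0,0,0,140],[0,0,0,0,0,0,110],[0,0,0,0,0,0,110],[0,0,0.01,0,0,0,110],[0,0,0.03,0,0,0,110],[0,0,0.06,0,0,0,110],[0,0,0.09,0,0,0,110],[0,0,0.1,0,0,0,110]]]'
python3 -m jog '[[[0,-0.04,0.01,0,0,0,80],[0,-0.08,0.01,0,0,0,80],[0,-0.12,0.01,0,0,0,80],[0,-0.12,0.01,0,0,0,80]]]'
python3 - <<'E'
from stack import *
t=bot.camera("top");s=bot.camera("scene");cv2.imwrite("pics/top8.png",t);cv2.imwrite("pics/scene8.png",s)
cv2.imwrite("pics/z8.png",np.hstack([cv2.resize(t[160:280,110:290],(420,280)),cv2.resize(s[200:280,200:280],(280,280))]))
print(defit(t,s,2))
E
```

```text
clock: 15.72
eef_pos: [0.442, 0.1762, 0.1351]
tool_rot: [0.115, 0.993, 0.001, 0.003]
ft_force: [0.2, -0.0, -0.1]
grip_width: 0.0486
clock: 16.05
eef_pos: [0.4394, 0.0498, 0.1414]
tool_rot: [0.119, 0.993, -0.002, 0.0]
ft_force: [-0.8, 0.6, -0.1]
grip_width: 0.0586
([[539.6, 372.0], [536.6, 368.2]], array([0.45, 0.05]), np.float64(8509.670109490722), {'top': 33321, 'scene': 26788})
```

View pics/z8.png

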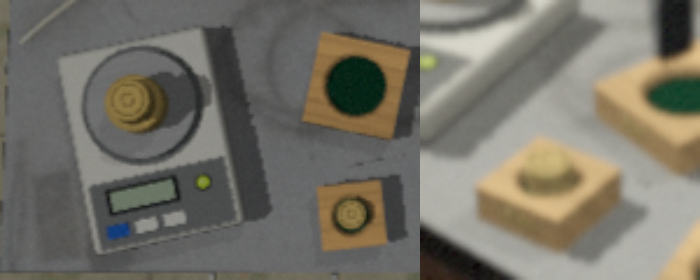

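The 100 is seated and centred: top view (351,214), within its well. The 200's top disc is at about (129,100) in the crop. Next I'll detect that disc numerically with Hough.

Run:
```python
from h import *
t=cv2.imread("pics/top8.png");x0,y0,S=145,180,8
g=cv2.GaussianBlur(cv2.resize(t[y0:228,x0:190],None,fx=S,fy=S,interpolation=2),(0,0),3)[...,1]
for r,z in((.019,.089),(.026,.068)):
    R=r*420.5/(.9456-z)*S
    c=cv2.HoughCircles(g,cv2.HOUGH_GRADIENT,1.5,20,param1=40,param2=8,minRadius=int(R-4),maxRadius=int(R+4))
    for k in c[0][:3]:
        p=k[:2]/S+[x0-.5,y0-.5]; print(r,R,k,p,w("top",p,z).round(4))
print(w("top",(165.2,202.4),.089),bot.get_obs()["eef_pos"])
```

```text
0.019 74.61592341816483 [156.75 180.75  72.85] [164.09375 202.09375] [0.5397 0.3717 0.089 ]
0.019 74.61592341816483 [261.75 287.25  77.05] [177.21875 215.40625] [0.5128 0.3446 0.089 ]
0.019 74.61592341816483 [290.25 297.75  77.05] [180.78125 216.71875] [0.5102 0.3374 0.089 ]
0.026 99.66271649954422 [173.25 168.75  97.1 ] [166.15625 200.59375] [0.545  0.3725 0.068 ]
0.026 99.66271649954422 [134.25 161.25 102.05] [161.28125 199.65625] [0.5469 0.3826 0.068 ]
0.026 99.66271649954422 [116.25 261.75  98.75] [159.03125 212.21875] [0.5207 0.3864 0.068 ]
[0.53905374 0.3694574  0.089     ] [0.43980844 0.05398597 0.14127359]
```

```bash
python3 -m jog '[[[0.01,0.032,0,0,0,0,50],[0.02,0.064,0,0,0,0,50],[0.03,0.096,0,0,0,0,50],[0.04,0.127,0,0,0,0,50],[0.05,0.159,0,0,0,0,50],[0.06,0.191,0,0,0,0,50],[0.07,0.223,0,0,0,0,50],[0.08,0.255,0,0,0,0,50],[0.09,0.287,0,0,0,0,50],[0.099,0.3165,-0.01,0,0,0,50]]]'
python3 -m jog '[[[0,0,-0.01,0,0,0,50],[0,0,-0.03,0,0,0,50],[0,0,-0.03,0,0,0,50],[0,0,-0.03,0,0,0,50]]]'
```

```text
clock: 16.98
eef_pos: [0.539, 0.3767, 0.1327]
tool_rot: [0.113, 0.994, 0.001, 0.001]
ft_force: [1.2, 0.3, 0.3]
grip_width: 0.0687
clock: 17.32
eef_pos: [0.5367, 0.3721, 0.0991]
tool_rot: [0.114, 0.994, -0.002, -0.002]
ft_force: [-0.1, -0.1, -0.4]
grip_width: 0.0688
```

```bash
python3 -m jog '[[[0.0015,-0.001,-0.01,0,0,0,50],[0.0015,-0.001,-0.015,0,0,0,50],[0.0015,-0.001,-0.015,0,0,0,50],[0.0015,-0.001,-0.015,0,0,0,50]]]'
python3 -m jog '[[[0,0,0,0,0,0,90],[0,0,0,0,0,0,110],[0,0,0,0,0,0,130],[0,0,0,0,0,0,150],[0,0,0,0,0,0,170],[0,0,0,0,0,0,255],[0,0,0,0,0,0,255],[0,0,0,0,0,0,255],[0,0,0,0,0,0,255],[0,0,0,0,0,0,255]]]'
```

```text
clock: 17.65
eef_pos: [0.5404, 0.3704, 0.0865]
tool_rot: [0.115, 0.993, 0.0, -0.0]
ft_force: [-0.1, -0.5, 0.3]
grip_width: 0.0685
clock: 18.48
eef_pos: [0.5408, 0.3709, 0.0874]
tool_rot: [0.115, 0.993, 0.0, 0.001]
ft_force: [0.6, -2.4, 6.2]
grip_width: 0.0352
```

Grip too shallow again. Reopening and going 3 mm deeper, with a small x correction.

```bash
python3 -m jog '[[[0,0,0,0,0,0,100],[0,0,0,0,0,0,100],[0,0,0,0,0,0,100],[-0.0015,0,-0.002,0,0,0,90],[-0.0015,0,-0.003,0,0,0,90],[-0.0015,0,-0.003,0,0,0,90],[-0.0015,0,-0.003,0,0,0,90]]]'
python3 -m jog '[[[0,0,0,0,0,0,110],[0,0,0,0,0,0,130],[0,0,0,0,0,0,150],[0,0,0,0,0,0,170],[0,0,0,0,0,0,255],[0,0,0,0,0,0,255],[0,0,0,0,0,0,255],[0,0,0,0,0,0,255],[0,0,0,0,0,0,255]]]'
```

```text
clock: 19.07
eef_pos: [0.5387, 0.3708, 0.0829]
tool_rot: [0.115, 0.993, -0.0, -0.0]
ft_force: [-0.7, -0.0, 0.5]
grip_width: 0.0556
clock: 19.82
eef_pos: [0.5392, 0.3711, 0.0838]
tool_rot: [0.115, 0.993, 0.0, 0.0]
ft_force: [-1.2, 0.4, 4.3]
grip_width: 0.0355
```

```bash
python3 -m jog '[[[0,0,0.002,0,0,0,255],[0,0,0.004,0,0,0,255],[0,0,0.006,0,0,0,255],[0,0,0.006,0,0,0,255]]]'
python3 -m jog '[[[0,0,0.01,0,0,0,255],[0,0,0.03,0,0,0,255],[-0.003,-0.01,0.045,0,0,0,255],[-0.01,-0.035,0.05,0,0,0,255],[-0.018,-0.063,0.05,0,0,0,255],[-0.027,-0.092,0.05,0,0,0,255],[-0.035,-0.12,0.05,0,0,0,255],[-0.043,-0.148,0.05,0,0,0,255],[-0.051,-0.176,0.05,0,0,0,255],[-0.059,-0.204,0.05,0,0,0,255]]]'
python3 -m jog '[[[-0.008,-0.028,0,0,0,0,255],[-0.016,-0.056,0,0,0,0,255],[-0.024,-0.084,0,0,0,0,255],[-0.031,-0.108,-0.01,0,0,0,255],[-0.0365,-0.125,-0.03,0,0,0,255],[-0.0365,-0.125,-0.055,0,0,0,255],[-0.0365,-0.125,-0.07,0,0,0,255],[-0.0365,-0.125,-0.07,0,0,0,255],[-0.0365,-0.125,-0.07,0,0,0,255]]]'
python3 - <<'E'
from h import *
s=bot.camera("scene");cv2.imwrite("pics/scene9.png",s);print(bot.get_obs()["eef_pos"])
c=lambda q:((pix("scene",q)-[245,225]+.5)*5).round(1)
im=cv2.resize(s[225:315,245:345],None,fx=5,fy=5,interpolation=2)
print("well",c([.4434,.0422,.016]),"weightmid",c([.4437,.0422,.06]))
u=np.array([.639,-.769])*.019;print("L/R",c([.4437-u[0],.0422-u[1],.06]),c([.4437+u[0],.0422+u[1],.06]))
h=cv2.cvtColor(im,cv2.COLOR_BGR2HSV)
m=((h[...,0]>40)&(h[...,0]<100)&(h[...,1]>100)&(h[...,2]<110)).astype(np.uint8)
r=cv2.connectedComponentsWithStats(m);print(r[2][1:],r[3][1:])
cv2.imwrite("pics/z9.png",im)
E
```

```text
clock: 20.15
eef_pos: [0.5387, 0.3706, 0.089]
tool_rot: [0.115, 0.993, -0.0, -0.0]
ft_force: [0.2, -0.4, -2.7]
grip_width: 0.0353
clock: 20.98
eef_pos: [0.4794, 0.1656, 0.1401]
tool_rot: [0.115, 0.993, 0.0, 0.0]
ft_force: [0.7, -0.5, -2.1]
grip_width: 0.0355
clock: 21.73
eef_pos: [0.443, 0.0417, 0.0695]
tool_rot: [0.115, 0.993, -0.0, -0.001]
ft_force: [0.4, -1.1, -0.7]
grip_width: 0.0354
[0.44403278 0.04196694 0.07023212]
well [221.4 274.1] weightmid [222.6 179.8]
L/R [170.4 180. ] [274.8 179.6]
[[ 251    0    3    4   10]
 [ 106    9    9   12   88]
 [ 457   23    1    1    1]
 [ 282   71    2    2    3]
 [ 420  188   54   42  410]
 [ 357  194    7    3   15]
 [ 391  208    8    7   41]
 [ 411  220    3    4    7]
 [ 178  246   96   48 3456]
 [  44  367    9    7   33]
 [  71  395    4    3    8]
 [ 142  425    1    2    2]
 [ 119  426    1    4    4]
 [ 161  437    4    4   10]] [[252.           1.2       ]
 [110.48863636  14.60227273]
 [457.          23.        ]
 [282.66666667  71.66666667]
 [445.76097561 211.42439024]
 [360.06666667 195.13333333]
 [395.29268293 210.85365854]
 [412.28571429 221.42857143]
 [224.88078704 269.9837963 ]
 [ 48.21212121 370.24242424]
 [ 72.75       396.125     ]
 [142.         425.5       ]
 [119.         427.5       ]
 [162.4        438.1       ]]
```

View pics/z9.png

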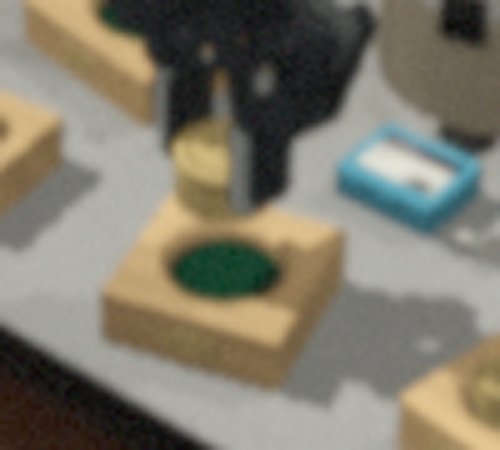

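The 200 hangs upright with its left edge at (173,170), over the well at (225,270). Both sit about 3 px off prediction in the same direction, so it's aligned. Lowering.

```bash
python3 -m jog '[[[0,0,-0.015,0,0,0,255],[0,0,-0.028,0,0,0,255],[0,0,-0.034,0,0,0,255],[0,0,-0.036,0,0,0,255],[0,0,-0.036,0,0,0,255],[0,0,-0.036,0,0,0,255]]]'
python3 -m jog '[[[0,0,-0.001,0,0,0,255],[0,0,-0.001,0,0,0,255],[0,0,-0.001,0,0,0,255]]]'
```

```text
clock: 22.28
eef_pos: [0.4441, 0.0421, 0.0341]
tool_rot: [0.114, 0.993, 0.0, 0.001]
ft_force: [-0.7, -0.5, -2.4]
grip_width: 0.0352
clock: 22.53
eef_pos: [0.4437, 0.0419, 0.0327]
tool_rot: [0.115, 0.993, 0.0, 0.0]
ft_force: [-0.5, -0.0, -1.9]
grip_width: 0.0354
```

```bash
python3 -m jog '[[[0,0,-0.001,0,0,0,255],[0,0,-0.001,0,0,0,255],[0,0,-0.001,0,0,0,255]]]'
```

```text
clock: 22.78
eef_pos: [0.4437, 0.0419, 0.0317]
tool_rot: [0.115, 0.993, 0.0, 0.0]
ft_force: [-1.5, -0.8, 2.4]
grip_width: 0.0358
```

Contact at exactly the expected height. Releasing.

```bash
python3 -m jog '[[[0,0,0,0,0,0,160],[0,0,0,0,0,0,130],[0,0,0,0,0,0,100],[0,0,0,0,0,0,60],[0,0,0,0,0,0,60],[0,0,0.01,0,0,0,60],[0,0,0.03,0,0,0,60],[0,0,0.06,0,0,0,60],[0,0,0.09,0,0,0,60],[0,0,0.11,0,0,0,60]]]'
python3 -m jog '[[[0,-0.04,0,0,0,0,0],[0,-0.08,0,0,0,0,0],[0,-0.12,0,0,0,0,0],[0,-0.12,0,0,0,0,0]]]'
python3 - <<'E'
from h import *
t=bot.camera("top");s=bot.camera("scene");cv2.imwrite("pics/top10.png",t);cv2.imwrite("pics/scene10.png",s)
print(bot.get_obs()["eef_pos"])
a=cv2.resize(t[180:228,145:190],None,fx=8,fy=8,interpolation=2)
h=cv2.cvtColor(a,cv2.COLOR_BGR2HSV);m=((h[...,0]>10)&(h[...,0]<32)&(h[...,1]>85)).astype(np.uint8)
c=max(cv2.findContours(m,0,2)[0],key=cv2.contourArea);(x,y),r=cv2.minEnclosingCircle(c);M_=cv2.moments(c)
for q in((x,y),(M_["m10"]/M_["m00"],M_["m01"]/M_["m00"])):
    p=np.array(q)/8+[144.5,179.5];print(p,r/8,w("top",p,.068),w("top",p,.054))
for z in(.068,.054): P=[.539,.371,z];circ(a,"top",P,.026,S=8,off=(145,180),col=(0,0,255) if z>.06 else (255,0,0))
cv2.imwrite("pics/z10.png",np.hstack([a,cv2.resize(s[225:315,245:345],(420,384))]))
E
```

```text
clock: 23.62
eef_pos: [0.4442, 0.0419, 0.1437]
tool_rot: [0.115, 0.993, 0.0, 0.001]
ft_force: [1.1, -0.9, -0.9]
grip_width: 0.0653
clock: 23.95
eef_pos: [0.4436, -0.0839, 0.1417]
tool_rot: [0.119, 0.993, -0.002, 0.001]
ft_force: [0.9, -0.0, 0.1]
grip_width: 0.0851
[ 0.44313376 -0.07951153  0.14119132]
[167.9375 204.    ] 13.609091758728027 [0.53792069 0.36867785 0.068     ] [0.53930389 0.37187569 0.054     ]
[167.84986258 204.0198049 ] 13.609091758728027 [0.5378778  0.36885638 0.068     ] [0.53926031 0.37205707 0.054     ]
```

View pics/z10.png

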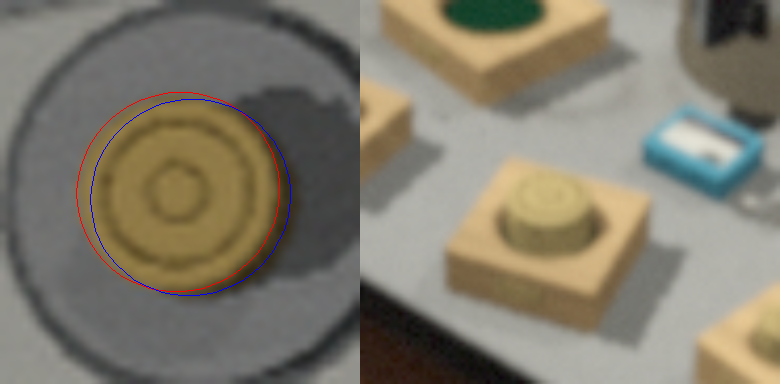

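The 200 is seated upright in its case. In the top view the 500's rings centre at (178,193), which puts it at about (0.539, 0.371). Going to the 500 with the jaws fully open.

```bash
python3 -m jog '[[[0.007,0.035,0,0,0,0,0],[0.015,0.07,0,0,0,0,0],[0.022,0.105,0,0,0,0,0],[0.03,0.14,0,0,0,0,0],[0.037,0.175,0,0,0,0,0],[0.045,0.21,0,0,0,0,0],[0.052,0.245,0,0,0,0,0],[0.06,0.28,0,0,0,0,0],[0.067,0.315,0,0,0,0,0],[0.075,0.35,0,0,0,0,0]]]'
python3 -m jog '[[[0.007,0.034,0,0,0,0,0],[0.014,0.067,0,0,0,0,0],[0.021,0.1,0,0,0,0,0],[0.021,0.1,-0.025,0,0,0,0],[0.021,0.1,-0.045,0,0,0,0],[0.021,0.1,-0.055,0,0,0,0],[0.021,0.1,-0.055,0,0,0,0],[0.021,0.1,-0.055,0,0,0,0]]]'
```

```text
clock: 24.88
eef_pos: [0.5169, 0.2754, 0.1409]
tool_rot: [0.113, 0.994, -0.0, -0.001]
ft_force: [1.1, -0.2, -0.1]
grip_width: 0.0856
clock: 25.55
eef_pos: [0.5381, 0.3721, 0.0857]
tool_rot: [0.114, 0.993, -0.001, -0.001]
ft_force: [1.3, 0.1, 1.1]
grip_width: 0.0855
```

```bash
python3 -m jog '[[[0.0005,-0.0005,-0.015,0,0,0,0],[0.0005,-0.0005,-0.026,0,0,0,0],[0.0005,-0.0005,-0.0315,0,0,0,0],[0.0005,-0.0005,-0.0315,0,0,0,0],[0.0005,-0.0005,-0.0315,0,0,0,0],[0.0005,-0.0005,-0.0315,0,0,0,0]]]'
python3 -m jog '[[[0,0,0,0,0,0,50],[0,0,0,0,0,0,75],[0,0,0,0,0,0,95],[0,0,0,0,0,0,120],[0,0,0,0,0,0,255],[0,0,0,0,0,0,255],[0,0,0,0,0,0,255],[0,0,0,0,0,0,255],[0,0,0,0,0,0,255]]]'
```

```text
clock: 26.05
eef_pos: [0.5403, 0.3715, 0.0557]
tool_rot: [0.115, 0.993, 0.0, 0.0]
ft_force: [-0.4, 0.2, -0.1]
grip_width: 0.0855
clock: 26.8
eef_pos: [0.5401, 0.3712, 0.0558]
tool_rot: [0.115, 0.993, 0.0, 0.0]
ft_force: [-1.8, -2.3, 5.9]
grip_width: 0.0505
```

```bash
python3 -m jog '[[[0,0,0.002,0,0,0,255],[0,0,0.005,0,0,0,255],[0,0,0.008,0,0,0,255],[0,0,0.008,0,0,0,255],[0,0,0.008,0,0,0,255]]]'
python3 -m jog '[[[0,0,0.01,0,0,0,255],[0,0,0.03,0,0,0,255],[0.001,-0.01,0.045,0,0,0,255],[0.004,-0.035,0.045,0,0,0,255],[0.007,-0.063,0.045,0,0,0,255],[0.01,-0.09,0.045,0,0,0,255],[0.013,-0.118,0.045,0,0,0,255],[0.016,-0.146,0.045,0,0,0,255],[0.019,-0.174,0.045,0,0,0,255],[0.022,-0.198,0.045,0,0,0,255]]]'
python3 -m jog '[[[0,0,-0.01,0,0,0,255],[0,0,-0.025,0,0,0,255],[0,0,-0.035,0,0,0,255],[0,0,-0.035,0,0,0,255],[0,0,-0.035,0,0,0,255]]]'
python3 - <<'E'
from h import *
s=bot.camera("scene");cv2.imwrite("pics/scene11.png",s);print(bot.get_obs()["eef_pos"])
c=lambda q:((pix("scene",q)-[230,180]+.5)*5).round(1)
im=cv2.resize(s[180:260,230:325],None,fx=5,fy=5,interpolation=2)
print("well",c([.5614,.1735,.016]),"weightmid",c([.5609,.1733,.07]))
u=np.array([.639,-.769])*.026;print("L/R",c([.5609-u[0],.1733-u[1],.07]),c([.5609+u[0],.1733+u[1],.07]))
h=cv2.cvtColor(im,cv2.COLOR_BGR2HSV)
m=((h[...,0]>40)&(h[...,0]<100)&(h[...,1]>100)&(h[...,2]<110)).astype(np.uint8)
r=cv2.connectedComponentsWithStats(m);i=1+np.argmax(r[2][1:,4]);print(r[2][i],r[3][i])
cv2.imwrite("pics/z11.png",im)
E
```

```text
clock: 27.22
eef_pos: [0.5397, 0.3714, 0.0624]
tool_rot: [0.115, 0.993, -0.0, -0.0]
ft_force: [0.0, -0.3, -4.8]
grip_width: 0.0504
clock: 28.05
eef_pos: [0.5622, 0.1708, 0.1092]
tool_rot: [0.115, 0.993, -0.0, 0.001]
ft_force: [0.6, 0.3, -5.5]
grip_width: 0.0498
clock: 28.47
eef_pos: [0.5612, 0.1733, 0.0725]
tool_rot: [0.114, 0.993, -0.0, -0.001]
ft_force: [1.1, -0.5, -4.8]
grip_width: 0.05
[0.56193884 0.17367334 0.07316593]
well [231.3 242.2] weightmid [229.8 137.4]
L/R [169.  137.7] [290.5 137.2]
[ 180  216  112   42 3536] [234.63207014 236.375     ]
```

View pics/z11.png

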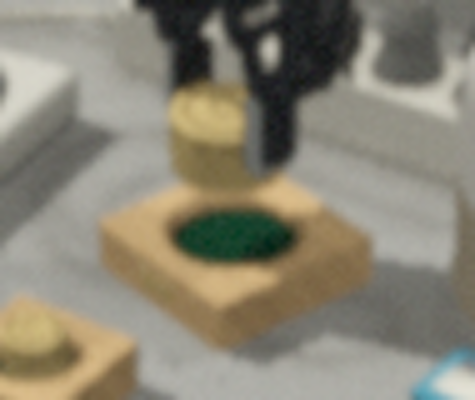

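The 500 hangs upright with its left edge at (169,140), over the well at (235,237), about 1 mm left of centre. Nudging and lowering.

```bash
python3 -m jog '[[[0.0005,-0.0005,-0.015,0,0,0,255],[0.0005,-0.0005,-0.028,0,0,0,255],[0.0005,-0.0005,-0.036,0,0,0,255],[0.0005,-0.0005,-0.0385,0,0,0,255],[0.0005,-0.0005,-0.0385,0,0,0,255],[0.0005,-0.0005,-0.0385,0,0,0,255]]]'
python3 -m jog '[[[0,0,-0.001,0,0,0,255],[0,0,-0.001,0,0,0,255],[0,0,-0.001,0,0,0,255]]]'
python3 -m jog '[[[0,0,-0.001,0,0,0,255],[0,0,-0.001,0,0,0,255],[0,0,-0.001,0,0,0,255]]]'
```

```text
clock: 29.02
eef_pos: [0.5629, 0.1732, 0.0349]
tool_rot: [0.114, 0.993, 0.0, 0.0]
ft_force: [0.6, -0.5, -4.8]
grip_width: 0.0495
clock: 29.27
eef_pos: [0.5628, 0.173, 0.0339]
tool_rot: [0.115, 0.993, 0.0, 0.001]
ft_force: [-0.0, -0.3, -3.7]
grip_width: 0.0498
clock: 29.52
eef_pos: [0.5624, 0.1728, 0.0323]
tool_rot: [0.115, 0.993, 0.0, -0.0]
ft_force: [-0.1, 0.3, -4.7]
grip_width: 0.0499
```

```bash
python3 -m jog '[[[0,0,-0.001,0,0,0,255],[0,0,-0.001,0,0,0,255],[0,0,-0.001,0,0,0,255]]]'
```

```text
clock: 29.77
eef_pos: [0.5625, 0.1729, 0.0318]
tool_rot: [0.115, 0.993, 0.0, 0.0]
ft_force: [-1.5, -0.8, -1.2]
grip_width: 0.05
```

Contact has begun at the expected height (the load is coming off the wrist). Releasing and retreating.

```bash
python3 -m jog '[[[0,0,-0.0003,0,0,0,255],[0,0,-0.0003,0,0,0,110],[0,0,-0.0003,0,0,0,80],[0,0,-0.0003,0,0,0,50],[0,0,-0.0003,0,0,0,50],[0,0,-0.0003,0,0,0,50],[0,0,0.01,0,0,0,50],[0,0,0.03,0,0,0,50],[0,0,0.06,0,0,0,50],[0,0,0.1,0,0,0,50]]]'
python3 -m jog '[[[0,0.04,0.02,0,0,0,50],[-0.01,0.08,0.03,0,0,0,50],[-0.02,0.12,0.04,0,0,0,50],[-0.03,0.16,0.05,0,0,0,50],[-0.04,0.2,0.05,0,0,0,50],[-0.04,0.2,0.05,0,0,0,50]]]'
python3 - <<'E'
from h import *
t=bot.camera("top");s=bot.camera("scene")
cv2.imwrite("pics/z12.png",np.vstack([cv2.resize(t[165:280,220:410],None,fx=3.5,fy=3.5),cv2.resize(s[200:340,200:390],None,fx=3.5,fy=3.5)])[:, :665][:892])
a=cv2.imread("pics/z12.png");cv2.imwrite("pics/z12.png",cv2.resize(a,None,fx=.66,fy=.66,interpolation=3))
E
```

```text
clock: 30.6
eef_pos: [0.5603, 0.1722, 0.1302]
tool_rot: [0.115, 0.993, -0.001, -0.003]
ft_force: [0.8, 0.4, -0.3]
grip_width: 0.0686
clock: 31.1
eef_pos: [0.5205, 0.3801, 0.1832]
tool_rot: [0.111, 0.994, 0.003, 0.001]
ft_force: [0.4, -1.0, 0.3]
grip_width: 0.0682
```

The viewer limit is reached, so I'll do the last check numerically: change masks against the first pictures, compared with where a seated upright weight would project.

Run:
```python
from h import *
C={"50":(.4454,-.0794,.010,.019),"100":(.4395,.1766,.014,.019),"200":(.4434,.0422,.019,.021),"500":(.5614,.1735,.026,.028)}
for n in("top","scene"):
    a=cv2.imread(f"pics/{n}0.png").astype(int);b=bot.camera(n).astype(int)
    for k,(x,y,r,h) in C.items():
        p=np.array([pix(n,[x+r*np.cos(t),y+r*np.sin(t),z]) for z in(.024,.016+h) for t in np.linspace(0,6.2,40)])
        hull=cv2.convexHull((p).astype(np.float32));x0,y0=(p.min(0)-8).astype(int);x1,y1=(p.max(0)+9).astype(int)
        S=6;up=lambda m:cv2.resize(m[y0:y1,x0:x1].astype(np.float32),None,fx=S,fy=S,interpolation=2)
        d=(up(b)-up(a));m=((d[...,2]>22)&(up(b)[...,2]>up(b)[...,0]+15)).astype(np.uint8)
        rr=cv2.connectedComponentsWithStats(m);i=1+np.argmax(rr[2][1:,4])
        e=np.zeros_like(m);cv2.fillConvexPoly(e,((hull[:,0]-[x0,y0]+.5)*S).astype(np.int32),1)
        M_=cv2.moments(e,True);g=cv2.boundingRect(e)
        print(n,k,"seen box",(rr[2][i][:4]/S).round(1),"cen",(rr[3][i]/S).round(1),"| expected box",(np.array(g)/S).round(1),"cen",round(M_["m10"]/M_["m00"]/S,1),round(M_["m01"]/M_["m00"]/S,1))
o=bot.get_obs();print(o["clock"],o["ft_force"].round(1))
```

```text
top 50 seen box [ 7.5  7.7 10.7 10.5] cen [12.7 12.9] | expected box [ 8.7  8.5 10.7  9.3] cen 14.0 13.1
top 100 seen box [ 8.7  7.7 13.5 14. ] cen [15.3 14.7] | expected box [ 9.2  8.7 13.2 13.3] cen 15.7 15.3
top 200 seen box [ 7.5  8.  18.8 18.3] cen [16.9 17.2] | expected box [ 8.7  8.8 18.3 18. ] cen 17.7 17.7
top 500 seen box [ 8.2  9.2 24.2 24.2] cen [20.2 21.2] | expected box [ 8.7  8.5 24.2 25. ] cen 20.7 20.9
scene 50 seen box [ 9.3 13.3 12.  11.3] cen [15.1 19.3] | expected box [ 9.3  8.8 12.5 13. ] cen 15.5 15.3
scene 100 seen box [ 9.8 12.5 13.7 11. ] cen [16.4 18.2] | expected box [ 8.8  8.8 14.3 12.7] cen 15.9 15.1
scene 200 seen box [ 9.5 13.7 20.5 16.3] cen [19.3 21.7] | expected box [ 9.   8.5 20.7 18.7] cen 19.3 17.8
scene 500 seen box [ 9.7 19.2 23.7 12.5] cen [21.  25.1] | expected box [ 9.2  9.3 24.  20.8] cen 21.1 19.6
31.3 [ 0.3  0.6 -0.9]
```

```bash
python3 -c "
from workcell import bot
print(bot.job_done())"
```

```text
the job is handed in; nothing more can be done
None
```

I moved all four weights from the pan into their own cases, smallest first, set each down and released it. The job was handed in at about 31 s on the robot's clock; it reports no verdict.

**Grips:** The first grips on the 50, 100 and 200 were too shallow: the fingertips wedged on the top edge and pushed the arm up. I opened the jaws and regripped 2–3 mm deeper before lifting each one. The 500 held on the first grip.

**Setting down:** The 100 and 200 touched the floor within 1 mm of the expected height. The 500 was only partly resting on the floor when I released it, about 0.3 mm lower. The 50 showed no clear contact force, so I released it at the computed height, where any drop would have been a fraction of a millimetre.

**Last checks:**
- **By eye:** The pictures taken after release show the 50, 100 and 200 upright in their wells.
- **500 not seen after release:** I had reached the 16-picture limit, so I checked it only by comparing camera pixels with where a seated weight should appear.
- **Pixel check from the top:** All four weights were within about 1.4 px (about 3 mm) of where they should be; the 500 was within about 0.6 px.
- **Pixel check from the side:** The widths agreed, but brass against wood was too faint to show the tops. The check therefore read the weights 4–5 px low and does not confirm their height.

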